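# Unlatch the bottle crate and hold its gate wide open

### The job

Hold the gate of the reagent bottle crate wide open so that a colleague can slide the bottles out: first squeeze the finger tabs of the catch on the corner post, which lets the gate spring ajar, then squeeze the tabs of the safety catch on top of the gate and swing the gate outwards past its half-open check until it stands square to the crate's front or a little further. The gate springs back when let go, so finish while still holding it wide. Leave the bottles and the flask where they stand.

Things in the scene. Friction and masses are not known exactly. Their poses are not given: they have to be found in the camera images.
- crate: Grey plastic bottle crate, fixed, 222 x 224 mm, walls 130 mm high; its front is closed by a barred aluminium gate. Origin: on the bench in the gate's plane, mid-opening. +x points into the crate, away from the robot; +y along the shut gate from hinge to latch post; +z up. Latch housing at the +y front corner: x -22 to 22, y 112 to 190 mm, top z 128 mm.
- gate (a joint): Gate angle, rad: 0 shut and latched, growing as it swings out of the crate's front (counter-clockwise from above) to a stop at 1.80. The post catch drawn, a kicker throws it ajar to about 0.08. A damped spring pulls it shut (0.15 N m shut, 0.34 wide). A roller check resists at 0.5 to 0.8 rad (0.5 N m more); beyond, if let go, it rests at about 1.1. Top rail z 128 mm, 16 mm thick.
- post_catch (a joint): Draw of the post catch's bolt, m: 0 as sprung, 0.010 fully squeezed; above 0.007 the bolt is clear of the gate. Springs back when let go (3 N at rest, 7 N fully drawn).
- post_catch_grip (a point): Where to squeeze the post catch, z 155 mm; axes as the crate's. Two black upright tabs on the latch housing, z 128 to 171 mm, 16 mm in x, each 10 mm thick in y. Fixed tab: outer face at y +15 mm from here. Moving tab, nearer the gate: outer face at y -25 mm, slides to -15 mm. Fingers close along y, from above; 40 mm over all, 30 squeezed.
- safety_catch (a joint): Draw of the safety catch's tongue, m: 0 as sprung, 0.010 fully squeezed; above 0.007 it is clear of its keeper on the latch housing. Springs back when let go (3 N at rest, 7 N fully drawn). Must stay squeezed until the gate is past 0.2 rad.
- safety_catch_grip (a point): Where to squeeze the safety catch, also the gate's handle; turns with the gate, 160 mm from the hinge axis, z 155 mm; y along the gate to its free end. Two black upright tabs on the top rail, z 128 to 171 mm, 16 mm in x, each 10 mm thick in y. Fixed tab: outer face at y -15 mm from here. Moving tab: outer face at y +25 mm, slides to +15. Fingers close along y, from above.
- gate_hinge (a point): On the gate's vertical hinge axis, at z = 155 mm. Its axes turn with the gate (y along the gate to the free end).
- bottle0: Brown reagent bottle with white cap, 68 mm across, 142 mm tall, standing in the crate; leave alone. Origin under its centre.
- bottle1: As bottle0, another one in the crate.
- bottle2: As bottle0, another one in the crate.
- flask: Clear glass conical flask, 82 mm across at the foot, 132 mm tall, standing on the bench beside the crate on its latch side; leave alone. Origin under its centre.

How it is judged:
By the outcome, as a careful person would: the job done as asked, in the order asked, and still so for the second after the job is handed in, while the arm keeps its last pose, push and grip.
It also fails if it takes over 45 s, if anything falls off the work surface, if the arm or the gripper's body presses on something with over 40 N, if the wrist force passes 120 N, or if a joint passes its speed limit or range.

### The arm

A 6-joint arm with a two-finger parallel gripper is mounted at the origin on the work surface. World frame = base frame: x ahead of the robot, y to its left, z up, the work surface at z = 0. Lengths are in m, angles in degrees, forces in N, time in s.
With the tool pointing down it reaches from about 0.275 to 0.825 m from the base axis. Payload 5.2 kg.
Tool frame: the origin (TCP) lies at the very end of the fingers, on their centre line; the grasp point (between the pads) lies 19 mm behind it; x points along the fingers, y is the direction in which the jaws open and shut, and the axes are right-handed (so a half turn about x gives the same grasp; the last joint's range is limited). The gripper opens to 93 mm and grips with 3 to 60 N. Pads are 15 mm wide; open, the fingers measure 128 mm over their backs; the gripper's body (75 mm by 188 mm) begins 65 mm behind the grasp point.
Start: joints at [-81.119, 14.817, 87.949, -0, 77.235, -11.62], TCP at [0.193, -0.515, 0.219] pointing down, gripper open.
Joint ranges: [-179.93, 179.93], [-52.35, 119.4], [10.71, 147.94], [-69.91, 249.91], [12.55, 155.21], [-178.61, 178.61]. Speed limits (degrees/s): [147.25, 147.25, 180, 180, 180, 180].

### API

Orientations are given as [roll, pitch, yaw] about the fixed x, y, z axes, in that order (R = Rz(yaw) Ry(pitch) Rx(roll)).
In Python, from rig import arm, cams, job gives the robot as it stands.
- The arm moves only by the tool servo_tool, never from a script. Its argument "moves" is one flat list of numbers, 6 for each row, row after row: the shift along the world's x, y, z in m, then the turn, a rotation vector about the world's x, y, z in rad. In form: [dx, dy, dz, rx, ry, rz, dx, dy, dz, rx, ry, rz, ...]. A call has 1 to 5 rows; each row is the pose to reach, as a shift and turn from the pose commanded when the call began; what a row does not reach only later rows make up. A row lasts 1/10 s, in which the tool goes at most 50 mm and 8.59 degrees, less where a joint would pass 70% of its speed; a pose out of reach is approached as far as the arm can. A call with a gripper value outside its range is refused whole. "jaw" is the closure in counts, from 0 (fully open) to 255 (shut), set as the call begins (left out, the last holds). The fingers move at their own pace and stop on an object; "grip_force" is the grip in N (left out, the last holds). Time passes only in rows, so rows that repeat a pose let the fingers close. It gives the time, the measured TCP pose, the force and the opening at its end, in the units of the state.
- arm.state(): the state, without advancing time (a new reading comes with each control period).
- cams.read_camera(name): name is "scene" or "top" or "wrist"; returns the picture (420x560x3 uint8, blue, green, red); there is no depth.
- cams.camera_info(name): a dict with "vertical_fov" (degrees; the focal length in pixels is half the picture's height over the tangent of half this angle, whatever the lens; pixels are square), "cx", "cy" (the principal point, pixels), "D" ([k1, k2, p1, p2, k3] as OpenCV has them; the pictures are not rectified), "pose" (4x4, takes a point from camera to world coordinates). Camera axes: x right, y up, looking along -z (the intrinsics and any distortion apply to the point x, -y, -z); pixel columns grow to the right and rows downward; lengths in m; the calibration is good to about 2 mm. A picture is of the moment at which its call begins: read the wrist's pose just before it. camera_info takes no time and is no camera call; for the wrist camera it gives the pose at the moment of the call.
- job.hand_in(): hands the job in, once; it reports no verdict.
The state is a dict: "time": time; "joint_pos": joint angles; "dq": joint speeds; "tau": joint torques, N m; "ee_pos": TCP position; "tcp_rot": TCP orientation; "wrist_force": force on the tool from outside, world axes, zero at the start; "ft_torque": the same for the moment, N m; "gripper_width": opening from 0.0 (shut) to 1.0 (fully open).
Only numpy, scipy, OpenCV 4.12 (cv2) and the standard library are available. Lean on these libraries where they do the work, as an engineer would, in place of code of your own. Each camera call takes 0.05 s, during which the arm holds its last target.

## Working session

There is one attempt and no reset: what is moved stays moved. The work goes in short steps, Python scripts to look and compute and a tool call to move; the robot and the scene stay as the last step left them, time stands still between calls to the robot, and variables do not carry over. Pictures are saved under pics/ and viewed, and the job is handed in when it is done.

Besides the shell and the picture viewer there is one more tool, called after "Request:" by a JSON object that holds its "op" and its "data". servo_tool: Moves the arm, as the interface text tells. Its arguments: {"type":"object","properties":{"moves":{"type":"array"},"jaw":{"type":"number"},"grip_force":{"type":"number"}},"required":["moves"]}

```bash
mkdir -p pics; python3 - <<'E'
from rig import arm,cams,job
import cv2
for n in ["scene","top","wrist"]:
    i=cams.camera_info(n); im=cams.read_camera(n); cv2.imwrite(f"pics/{n}0.png",im); print(n,i)
print(arm.state())
E
```

```text
scene {'vertical_fov': 51.39547185410069, 'cx': 272.6668410946384, 'cy': 213.0207625452486, 'D': array([0.0022083, 0.       , 0.       , 0.       , 0.       ]), 'pose': array([[ 0.43660139, -0.58580927,  0.68279332,  1.23669123],
       [ 0.89964479,  0.28791531, -0.32824385, -0.23911015],
       [-0.00429836,  0.75758318,  0.65272448,  0.67871704],
       [ 0.        ,  0.        ,  0.        ,  1.        ]])}
top {'vertical_fov': 46.15842276085631, 'cx': 284.0821862194063, 'cy': 194.76064466194876, 'D': array([0.05806409, 0.        , 0.        , 0.        , 0.        ]), 'pose': array([[-0.078948  ,  0.9712839 , -0.22444332,  0.41529276],
       [-0.99687671, -0.0764671 ,  0.01973844,  0.06832612],
       [ 0.0020091 ,  0.22530063,  0.97428722,  1.13215636],
       [ 0.        ,  0.        ,  0.        ,  1.        ]])}
wrist {'vertical_fov': 70.92384848322614, 'cx': 280.94324864081835, 'cy': 211.3471851458948, 'D': array([-0.01229027,  0.        ,  0.        ,  0.        ,  0.        ]), 'pose': array([[ 0.35055589,  0.90263621,  0.24971672,  0.26264474],
       [-0.93654071,  0.33827384,  0.09199082, -0.48907213],
       [-0.00143839, -0.26611779,  0.96393944,  0.3842844 ],
       [ 0.        ,  0.        ,  0.        ,  1.        ]])}
{'time': 0.15, 'joint_pos': array([-8.11175454e+01,  1.48505823e+01,  8.79960613e+01,  1.67649882e-03,
        7.72337363e+01, -1.16171435e+01]), 'dq': array([ 0.08014379, -0.0447804 , -0.07910139,  0.00924152, -0.10089964,
        0.00719934]), 'tau': array([ 1.06019725e-03, -4.37648249e+01, -2.84232616e+01,  7.19257537e-02,
        3.80274339e-02, -9.00669329e-05]), 'ee_pos': array([ 0.19260017, -0.51473998,  0.21800437]), 'tcp_rot': array([-102.7820992 ,   89.91960349,   97.71712728]), 'wrist_force': array([-0.04718976, -0.11921706, -0.00627097]), 'ft_torque': array([0.00324305, 0.0067336 , 0.0391674 ]), 'gripper_width': 0.9986111896937935}
```

View pics/top0.png

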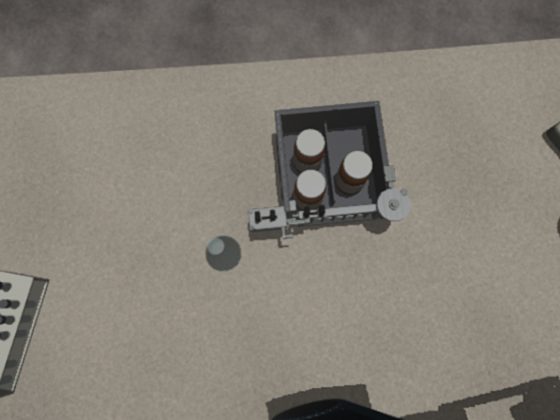

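View pics/scene0.png

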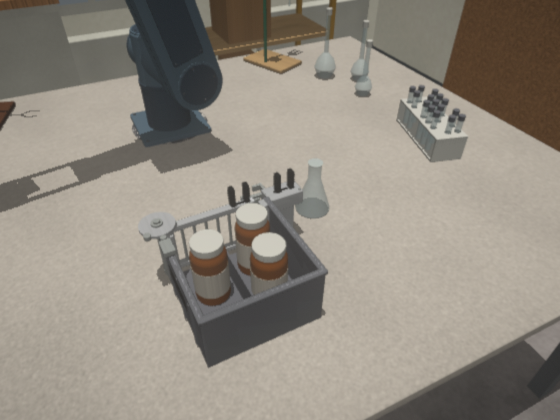

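View pics/wrist0.png

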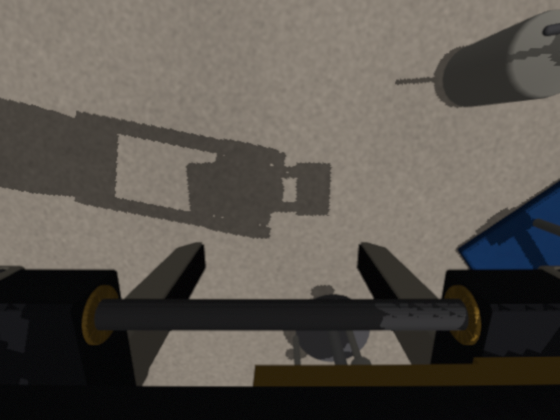

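The top view shows the post-catch tabs near (257,217) and (272,215), the safety-catch tabs near (306,212) and (321,210), the hinge disc at (394,204) and the flask at (223,252). Next I'll segment the tabs.

```bash
cat > h.py <<'E'
import numpy as np,cv2
from rig import arm,cams,job
def ray(info,uv):
    f=210/np.tan(np.radians(info['vertical_fov']/2))
    K=np.array([[f,0,info['cx']],[0,f,info['cy']],[0,0,1]])
    p=cv2.undistortPoints(np.array(uv,float).reshape(-1,1,2),K,np.array(info['D'])).reshape(-1,2)
    d=np.c_[p[:,0],-p[:,1],-np.ones(len(p))]@info['pose'][:3,:3].T
    return info['pose'][:3,3],d
def onz(info,uv,z):
    o,d=ray(info,uv); return o+d*((z-o[2])/d[:,2])[:,None]
def proj(info,P):
    f=210/np.tan(np.radians(info['vertical_fov']/2))
    T=np.linalg.inv(info['pose']); q=np.atleast_2d(P)@T[:3,:3].T+T[:3,3]; q=q*[1,-1,-1]
    K=np.array([[f,0,info['cx']],[0,f,info['cy']],[0,0,1]])
    return cv2.projectPoints(q,np.zeros(3),np.zeros(3),K,np.array(info['D']))[0].reshape(-1,2)
E
python3 - <<'E'
from h import *
im=cv2.imread('pics/top0.png'); i=cams.camera_info('top')
cv2.imwrite('pics/topz.png',cv2.resize(im[180:280,200:420],None,fx=3.6,fy=3.6,interpolation=cv2.INTER_CUBIC))
g=im.max(2); m=((g<38)*255).astype(np.uint8); m[:, :240]=0;m[:,335:]=0;m[:203]=0;m[225:]=0
n,l,s,c=cv2.connectedComponentsWithStats(m)
for k in range(1,n):
    if s[k,4]>8: print(s[k],c[k],onz(i,c[k],.165))
s=cv2.imread('pics/scene0.png');cv2.imwrite('pics/scz.png',cv2.resize(s[150:270,130:340],None,fx=3.8,fy=3.8,interpolation=cv2.INTER_CUBIC))
i=cams.camera_info('scene')
g=s.max(2); m=((g<45)*255).astype(np.uint8); m[:160]=0;m[215:]=0;m[:,:222]=0;m[:,305:]=0
n,l,st,c=cv2.connectedComponentsWithStats(m)
for k in range(1,n):
    if st[k,4]>8: print(st[k],c[k],onz(i,c[k],.150))
E
```

```text
[304 207  11  11  49] [306.75510204 211.71428571] [[0.59987646 0.00631307 0.165     ]]
[319 206   5  11  47] [321.         210.44680851] [[ 0.60021649 -0.02230028  0.165     ]]
[268 211   8   9  34] [271.91176471 215.55882353] [[0.59755698 0.07629106 0.165     ]]
[256 213   4   9  27] [257.18518519 217.11111111] [[0.59673312 0.10576865 0.165     ]]
```

View pics/topz.png

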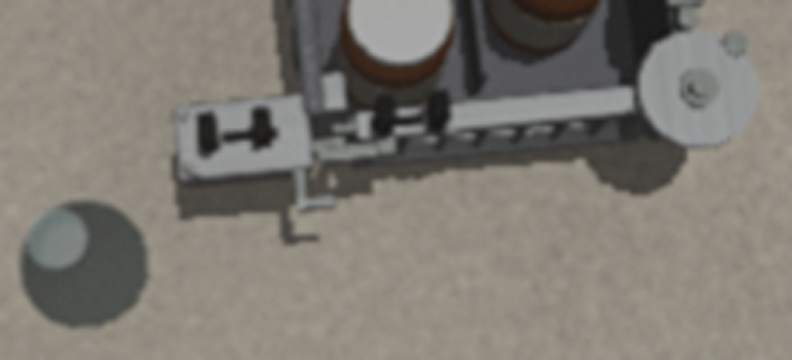

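View pics/scz.png

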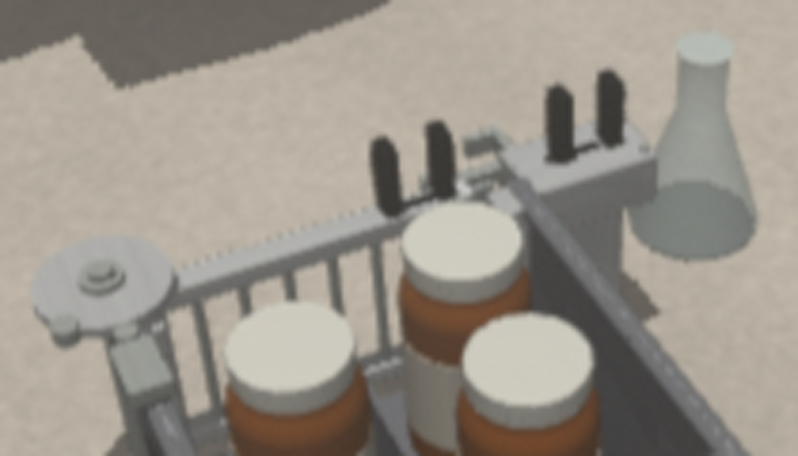

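```bash
python3 - <<'E'
from h import *
T=cams.camera_info('top');S=cams.camera_info('scene')
def tri(a,b):
    o1,d1=ray(T,a);o2,d2=ray(S,b);d1=d1[0]/np.linalg.norm(d1);d2=d2[0]/np.linalg.norm(d2)
    t=np.linalg.lstsq(np.c_[d1,-d2],o2-o1,rcond=None)[0]
    p=o1+d1*t[0];q=o2+d2*t[1];return (p+q)/2,np.linalg.norm(p-q)
z=lambda x,y:(x/3.8+130,y/3.8+150)
w=lambda x,y:(x/3.6+200,y/3.6+180)
print('hinge',tri(w(699,88),z(100,272)))
print('hook tip',tri(w(328,204),z(470,145)), 'hook corner',tri(w(302,205),z(490,133)))
for n,a in dict(pf=(257.2,217.1),pm=(271.9,215.6),sm=(306.75,211.7),sf=(321,210.4)).items():
    print(n,onz(T,a,.150))
# scene base of tabs z=.128 mid
for n,a in dict(pf=(609,75),pm=(557,90),sm=(437,128),sf=(382,142)).items(): print(n,onz(S,z(*a),.171))
for n,a in dict(bl=(281,105),br=(378,103)).items(): print(n,onz(T,a,.13))
print('cap',onz(T,(311,185),.142),onz(T,(311,200),.142))
print('housing corners',onz(T,[w(178,112),w(303,97),w(310,163),w(180,180)],.128))
print('flask',onz(T,w(85,265),0.0))
print('rail ends', onz(T,[w(450,108+0),w(632,97)],.128))
E
```

```text
hinge (array([ 0.60506852, -0.17347207,  0.1446305 ]), np.float64(0.001504033593797142))
hook tip (array([0.55942798, 0.04123961, 0.11761439]), np.float64(0.0020395871771906266)) hook corner (array([0.55905533, 0.055082  , 0.12118943]), np.float64(0.0004625318464576968))
pf [[0.59956757 0.10631798 0.15      ]]
pm [[0.60030114 0.07644455 0.15      ]]
sm [[0.60276945 0.00535896 0.15      ]]
sf [[ 0.60318092 -0.02371514  0.15      ]]
pf [[0.60108366 0.10631279 0.171     ]]
pm [[0.60109867 0.07557566 0.171     ]]
sm [[0.60377686 0.00613988 0.171     ]]
sf [[ 0.60232464 -0.02333891  0.171     ]]
bl [[0.84639251 0.0388885  0.13      ]]
br [[ 0.8341266  -0.17155228  0.13      ]]
cap [[ 0.659703   -0.00895911  0.142     ]] [[ 0.62801932 -0.00605813  0.142     ]]
housing corners [[0.61755323 0.12236008 0.128     ]
 [0.62068163 0.04986029 0.128     ]
 [0.58192431 0.04891052 0.128     ]
 [0.57799056 0.12370391 0.128     ]]
flask [[0.54907118 0.19437219 0.        ]]
rail ends [[ 0.60758227 -0.03413169  0.128     ]
 [ 0.60583256 -0.13928178  0.128     ]]
```

```bash
python3 - <<'E'
from h import *
from scipy.spatial.transform import Rotation as R
s=arm.state();M=R.from_euler('xyz',s['tcp_rot'],degrees=True).as_matrix();print(M.round(4))
y=M[:,1];print(np.degrees(np.arctan2(y[1],y[0])))
E
```

```text
[[-2.000e-04  3.502e-01 -9.367e-01]
 [ 1.400e-03 -9.367e-01 -3.502e-01]
 [-1.000e+00 -1.400e-03 -3.000e-04]]
-69.50076135017518
```

Request:
{"op": "servo_tool", "data": {"moves": [0.02, 0.03, 0, 0, 0, -0.016, 0.04, 0.06, 0, 0, 0, -0.032, 0.06, 0.09, 0, 0, 0, -0.05, 0.08, 0.12, 0, 0, 0, -0.065, 0.1, 0.15, 0, 0, 0, -0.08], "jaw": 70, "grip_force": 25}}

```text
time: 0.65
ee_pos: [0.2931, -0.3638, 0.2184]
tcp_rot: [-94.0, 90.0, 101.9]
wrist_force: [0.9, -1.1, 0.5]
gripper_width: 0.728
```

Request:
{"op": "servo_tool", "data": {"moves": [0.02, 0.03, 0, 0, 0, -0.016, 0.04, 0.06, 0, 0, 0, -0.032, 0.06, 0.09, 0, 0, 0, -0.05, 0.08, 0.12, 0, 0, 0, -0.065, 0.1, 0.15, 0, 0, 0, -0.08]}}

```text
time: 1.15
ee_pos: [0.3931, -0.2137, 0.2186]
tcp_rot: [-55.8, 90.0, 135.5]
wrist_force: [0.7, -1.1, -0.9]
gripper_width: 0.725
```

Request:
{"op": "servo_tool", "data": {"moves": [0.02, 0.03, 0, 0, 0, -0.016, 0.04, 0.06, 0, 0, 0, -0.032, 0.06, 0.09, 0, 0, 0, -0.05, 0.08, 0.12, 0, 0, 0, -0.065, 0.1, 0.15, 0, 0, 0, -0.08]}}

```text
time: 1.65
ee_pos: [0.4931, -0.0637, 0.2185]
tcp_rot: [-16.3, 90.0, 170.4]
wrist_force: [1.3, -1.3, -0.3]
gripper_width: 0.721
```

Request:
{"op": "servo_tool", "data": {"moves": [0.02, 0.03, 0, 0, 0, -0.016, 0.05, 0.07, 0, 0, 0, -0.032, 0.08, 0.11, 0, 0, 0, -0.05, 0.107, 0.161, 0, 0, 0, -0.07, 0.107, 0.161, 0, 0, 0, -0.085]}}

```text
time: 2.15
ee_pos: [0.601, 0.1006, 0.2177]
tcp_rot: [-85.7, 89.9, 96.4]
wrist_force: [-1.3, -0.0, -0.0]
gripper_width: 0.725
```

```bash
python3 - <<'E'
from h import *
i=cams.camera_info('wrist');im=cams.read_camera('wrist');cv2.imwrite('pics/w1.png',im)
s=arm.state();print(s['ee_pos'],s['tcp_rot'],s['gripper_width'])
np.save('w1.npy',i['pose'])
P=np.array([[.6,.1063,.171],[.6007,.076,.171],[.6,.096,.155]]);print(proj(i,P), i['pose'][:3,3])
g=im.max(2);print(g[150:320:20,200:360:20])
E
```

```text
[0.60034862 0.09930595 0.21761548] [-46.60075508  89.92145897 135.4388029 ] 0.7257591865613485
[[273.37347498 232.28541735]
 [312.98702514 232.82375473]
 [286.49564343 226.17513   ]] [0.67571461 0.10283179 0.38402631]
[[173 165 163 162 165 166  89  55]
 [ 92 107 150 105 159 107  86  83]
 [ 92  87  87  63  62  60  60  50]
 [ 94  94  88  85  61  83  85 149]
 [ 95  92  88  70  63  82  79  69]
 [ 65  32 170 177  94 175 159   9]
 [ 64   7 170 180  93 173 175   7]
 [ 24 168 169 173  92 169 177 172]
 [ 34  34  34  35  34  34  34  34]]
```

View pics/w1.png

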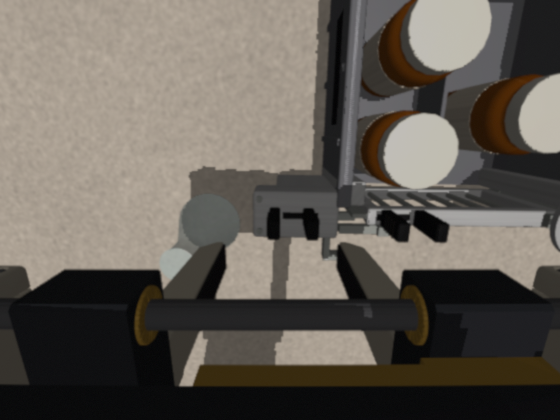

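The wrist view shows the post tabs at columns 273 and 312. That agrees with my projected positions.

Request:
{"op": "servo_tool", "data": {"moves": [0, 0, 0, 0, 0, 0, 0, 0, 0, 0, 0, 0]}}

```text
time: 2.4
ee_pos: [0.5989, 0.0945, 0.2185]
tcp_rot: [33.4, 89.9, -144.7]
wrist_force: [-0.7, -0.9, 0.4]
gripper_width: 0.726
```

Request:
{"op": "servo_tool", "data": {"moves": [0, 0.001, -0.02, 0, 0, 0, 0, 0.001, -0.04, 0, 0, 0, 0, 0.001, -0.06, 0, 0, 0, 0.001, 0.001, -0.08, 0, 0, 0, 0.001, 0.001, -0.082, 0, 0, 0]}}

```text
time: 2.9
ee_pos: [0.5984, 0.0949, 0.1344]
tcp_rot: [0.8, 89.7, -177.5]
wrist_force: [-0.2, 0.2, -0.0]
gripper_width: 0.724
```

Request:
{"op": "servo_tool", "data": {"moves": [0, 0, 0, 0, 0, 0, 0, 0, 0, 0, 0, 0]}}

```text
time: 3.1
ee_pos: [0.6013, 0.096, 0.1381]
tcp_rot: [175.4, 89.9, -2.8]
wrist_force: [1.0, -0.1, 0.6]
gripper_width: 0.729
```

Request:
{"op": "servo_tool", "data": {"moves": [0, 0, 0, 0, 0, 0, 0, 0, 0, 0, 0, 0, 0, 0, 0, 0, 0, 0, 0, 0, 0, 0, 0, 0, 0, 0, 0, 0, 0, 0], "jaw": 200}}

```text
time: 3.6
ee_pos: [0.6011, 0.0955, 0.1373]
tcp_rot: [116.6, 89.9, -61.5]
wrist_force: [0.5, -5.4, 2.6]
gripper_width: 0.344
```

Request:
{"op": "servo_tool", "data": {"moves": [0, 0, 0, 0, 0, 0, 0, 0, 0, 0, 0, 0, 0, 0, 0, 0, 0, 0]}}

```text
time: 3.9
ee_pos: [0.6011, 0.0968, 0.1372]
tcp_rot: [178.8, 89.9, 0.7]
wrist_force: [0.0, -2.2, 4.8]
gripper_width: 0.318
```

```bash
python3 - <<'E'
from h import *
im=cams.read_camera('top');cv2.imwrite('pics/t2.png',cv2.resize(im[150:290,190:420],None,fx=3.4,fy=3.4))
im=cams.read_camera('scene');cv2.imwrite('pics/s2.png',cv2.resize(im[120:300,110:360],None,fx=3.2,fy=3.2))
E
```

```text
(no output)
```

View pics/s2.png

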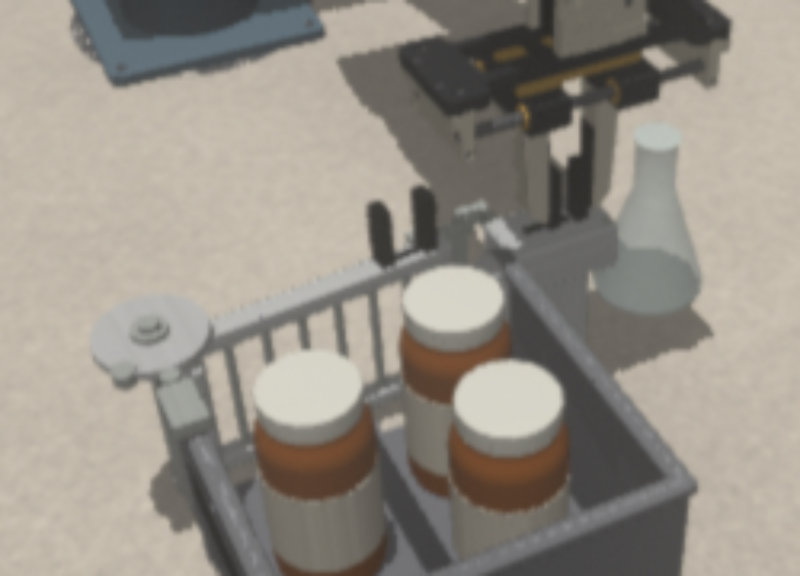

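View pics/t2.png

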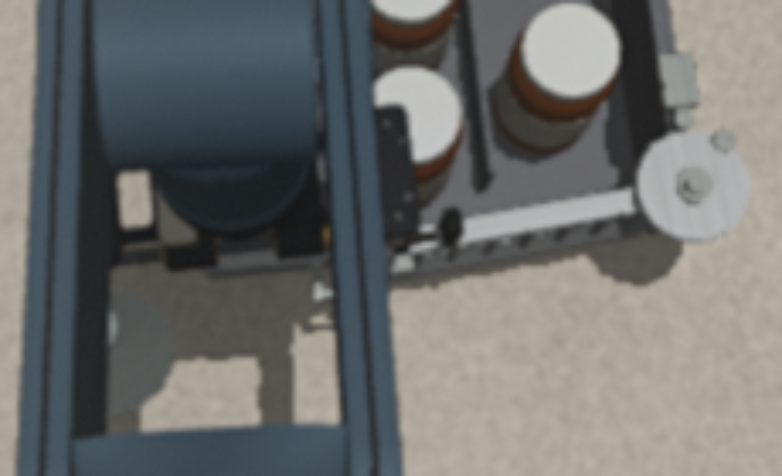

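The opening is 29.6 mm, so the post catch is fully squeezed. The gate has sprung ajar: the fixed safety tab in the top view moved from row 210 to about 217. I'll release and move on to the safety catch.

Request:
{"op": "servo_tool", "data": {"moves": [0, 0, 0, 0, 0, 0, 0, 0, 0, 0, 0, 0, 0, 0, 0, 0, 0, 0], "jaw": 70}}

```text
time: 4.3
ee_pos: [0.6008, 0.0963, 0.1366]
tcp_rot: [104.2, 89.9, -74.0]
wrist_force: [1.0, -3.7, 1.2]
gripper_width: 0.53
```

Request:
{"op": "servo_tool", "data": {"moves": [0, 0, 0.02, 0, 0, 0, 0, 0, 0.05, 0, 0, 0, 0, 0, 0.082, 0, 0, 0, 0, -0.04, 0.082, 0, 0, 0.05, -0.01, -0.08, 0.082, 0, 0, 0.08]}}

```text
time: 4.8
ee_pos: [0.5913, 0.0178, 0.2191]
tcp_rot: [-149.3, 89.9, 37.5]
wrist_force: [-0.3, 0.4, -1.1]
gripper_width: 0.725
```

Request:
{"op": "servo_tool", "data": {"moves": [0, -0.03, 0, 0, 0, 0, 0, -0.03, 0, 0, 0, 0, 0, -0.03, 0, 0, 0, 0]}}

```text
time: 5.1
ee_pos: [0.5901, -0.0128, 0.2179]
tcp_rot: [-53.9, 89.9, 132.5]
wrist_force: [0.0, 0.7, 0.8]
gripper_width: 0.731
```

```bash
python3 - <<'E'
from h import *
from scipy.spatial.transform import Rotation as R
i=cams.camera_info('wrist');im=cams.read_camera('wrist');cv2.imwrite('pics/w3.png',im)
s=arm.state();M=R.from_euler('xyz',s['tcp_rot'],degrees=True).as_matrix();y=M[:,1];print(s['ee_pos'],np.degrees(np.arctan2(y[1],y[0])))
np.save('w3.npy',i['pose'])
im=cams.read_camera('top');cv2.imwrite('pics/t3.png',im)
im=cams.read_camera('scene');cv2.imwrite('pics/s3.png',im);cv2.imwrite('pics/s3z.png',cv2.resize(im[150:270,130:340],None,fx=3.8,fy=3.8,interpolation=cv2.INTER_CUBIC))
E
```

```text
[ 0.59025677 -0.0121344   0.21800717] -83.54226637870212
```

View pics/w3.png

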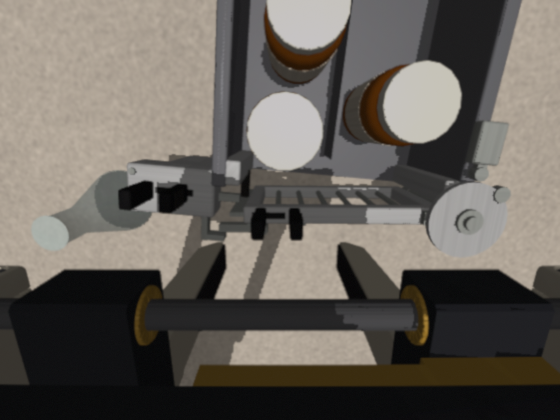

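View pics/s3z.png

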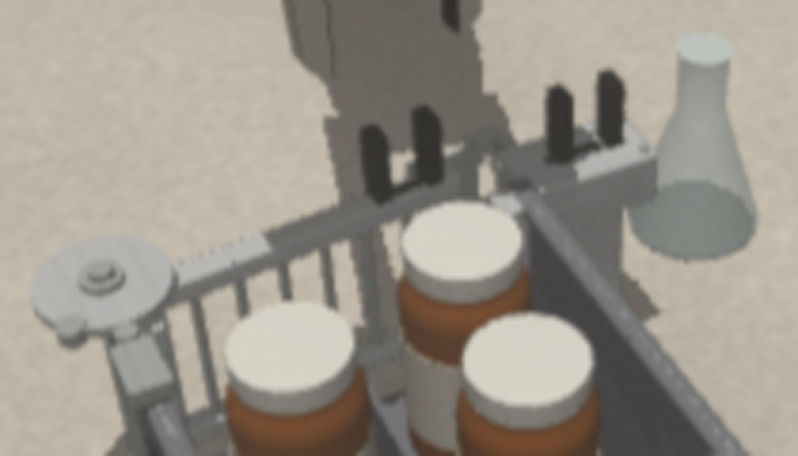

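The wrist view shows the gate ajar and parallel to the jaws, with the safety tabs at (259,222) and (295,222).

```bash
python3 - <<'E'
from h import *
S=cams.camera_info('scene');z=lambda x,y:(x/3.8+130,y/3.8+150)
a=onz(S,[z(427,113),z(373,130)],.171);print(a)
W=cams.camera_info('wrist');W['pose']=np.load('w3.npy')
b=onz(W,[(259,222),(295,222)],.155);print(b)
for p in(a,b):
    d=p[0]-p[1];print('fixed angle from y',np.degrees(np.arctan2(-d[0],d[1])))
h=np.array([.605,-.1735])
for p in (a,b): 
    for q in p: d=q[:2]-h;print(np.linalg.norm(d),np.degrees(np.arctan2(-d[0],d[1])))
E
```

```text
[[ 0.58968417  0.00656842  0.171     ]
 [ 0.5909555  -0.02372601  0.171     ]]
[[ 0.59037973  0.00519986  0.155     ]
 [ 0.59367413 -0.02394875  0.155     ]]
fixed angle from y 2.4030404225711757
fixed angle from y 6.4482544733596505
0.18071859728065154 4.861625205378868
0.15043103822749743 5.35703514640953
0.17929693813081798 4.677219034065974
0.14997950199015506 4.330878827099232
```

Request:
{"op": "servo_tool", "data": {"moves": [0, -0.001, -0.02, 0, 0, -0.01, 0, -0.001, -0.04, 0, 0, -0.01, 0, -0.001, -0.06, 0, 0, -0.01, 0.001, -0.001, -0.08, 0, 0, -0.01, 0.001, -0.001, -0.082, 0, 0, -0.01]}}

```text
time: 5.75
ee_pos: [0.5898, -0.0124, 0.1338]
tcp_rot: [-21.9, 89.7, 164.1]
wrist_force: [-0.3, 0.6, 0.1]
gripper_width: 0.728
```

Request:
{"op": "servo_tool", "data": {"moves": [0, 0, 0, 0, 0, 0, 0, 0, 0, 0, 0, 0]}}

```text
time: 5.95
ee_pos: [0.5924, -0.0137, 0.1378]
tcp_rot: [166.5, 89.9, -7.5]
wrist_force: [-0.1, 0.1, 0.3]
gripper_width: 0.723
```

Request:
{"op": "servo_tool", "data": {"moves": [0, 0, 0, 0, 0, 0, 0, 0, 0, 0, 0, 0, 0, 0, 0, 0, 0, 0, 0, 0, 0, 0, 0, 0, 0, 0, 0, 0, 0, 0], "jaw": 200, "grip_force": 30}}

```text
time: 6.45
ee_pos: [0.5919, -0.0131, 0.1373]
tcp_rot: [-126.7, 89.9, 59.2]
wrist_force: [0.5, 5.5, 4.4]
gripper_width: 0.347
```

Request:
{"op": "servo_tool", "data": {"moves": [0, 0, 0, 0, 0, 0, 0, 0, 0, 0, 0, 0, 0, 0, 0, 0, 0, 0]}}

```text
time: 6.75
ee_pos: [0.592, -0.0141, 0.1372]
tcp_rot: [-174.9, 89.9, 11.0]
wrist_force: [-0.5, 1.5, 6.0]
gripper_width: 0.312
```

```bash
python3 - <<'E'
import numpy as np
a0=4.66;r=.160
A=a0+np.linspace(0,92.4,26)
P=lambda a:np.array([-r*np.sin(np.radians(a)),r*np.cos(np.radians(a))])
for c in range(5):
    b=A[5*c]
    row=[]
    for k in range(1,6):
        a=A[5*c+k];d=P(a)-P(b);row+=[round(d[0],4),round(d[1],4),0,0,0,round(np.radians(a-b),3)]
    print(row)
E
```

```text
[np.float64(-0.0103), np.float64(-0.0012), 0, 0, 0, np.float64(0.065), np.float64(-0.0204), np.float64(-0.003), 0, 0, 0, np.float64(0.129), np.float64(-0.0304), np.float64(-0.0055), 0, 0, 0, np.float64(0.194), np.float64(-0.0403), np.float64(-0.0086), 0, 0, 0, np.float64(0.258), np.float64(-0.0499), np.float64(-0.0123), 0, 0, 0, np.float64(0.323)]
[np.float64(-0.0094), np.float64(-0.0044), 0, 0, 0, np.float64(0.065), np.float64(-0.0184), np.float64(-0.0093), 0, 0, 0, np.float64(0.129), np.float64(-0.0271), np.float64(-0.0148), 0, 0, 0, np.float64(0.194), np.float64(-0.0355), np.float64(-0.0209), 0, 0, 0, np.float64(0.258), np.float64(-0.0434), np.float64(-0.0275), 0, 0, 0, np.float64(0.323)]
[np.float64(-0.0075), np.float64(-0.0071), 0, 0, 0, np.float64(0.065), np.float64(-0.0145), np.float64(-0.0147), 0, 0, 0, np.float64(0.129), np.float64(-0.021), np.float64(-0.0227), 0, 0, 0, np.float64(0.194), np.float64(-0.027), np.float64(-0.0311), 0, 0, 0, np.float64(0.258), np.float64(-0.0324), np.float64(-0.0399), 0, 0, 0, np.float64(0.323)]
[np.float64(-0.0049), np.float64(-0.0091), 0, 0, 0, np.float64(0.065), np.float64(-0.0091), np.float64(-0.0185), 0, 0, 0, np.float64(0.129), np.float64(-0.0127), np.float64(-0.0282), 0, 0, 0, np.float64(0.194), np.float64(-0.0158), np.float64(-0.038), 0, 0, 0, np.float64(0.258), np.float64(-0.0181), np.float64(-0.0481), 0, 0, 0, np.float64(0.323)]
[np.float64(-0.0017), np.float64(-0.0102), 0, 0, 0, np.float64(0.065), np.float64(-0.0028), np.float64(-0.0204), 0, 0, 0, np.float64(0.129), np.float64(-0.0032), np.float64(-0.0308), 0, 0, 0, np.float64(0.194), np.float64(-0.0029), np.float64(-0.0411), 0, 0, 0, np.float64(0.258), np.float64(-0.002), np.float64(-0.0513), 0, 0, 0, np.float64(0.323)]
```

Request:
{"op": "servo_tool", "data": {"moves": [-0.0103, -0.0012, 0, 0, 0, 0.065, -0.0204, -0.003, 0, 0, 0, 0.129, -0.0304, -0.0055, 0, 0, 0, 0.194, -0.0403, -0.0086, 0, 0, 0, 0.258, -0.0499, -0.0123, 0, 0, 0, 0.323]}}

```text
time: 7.25
ee_pos: [0.5421, -0.0269, 0.1372]
tcp_rot: [138.7, 89.9, -16.8]
wrist_force: [2.1, -0.2, 4.0]
gripper_width: 0.318
```

```bash
python3 - <<'E'
from h import *
im=cams.read_camera('scene');cv2.imwrite('pics/s4z.png',cv2.resize(im[110:290,110:360],None,fx=3.2,fy=3.2))
E
```

```text
(no output)
```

View pics/s4z.png

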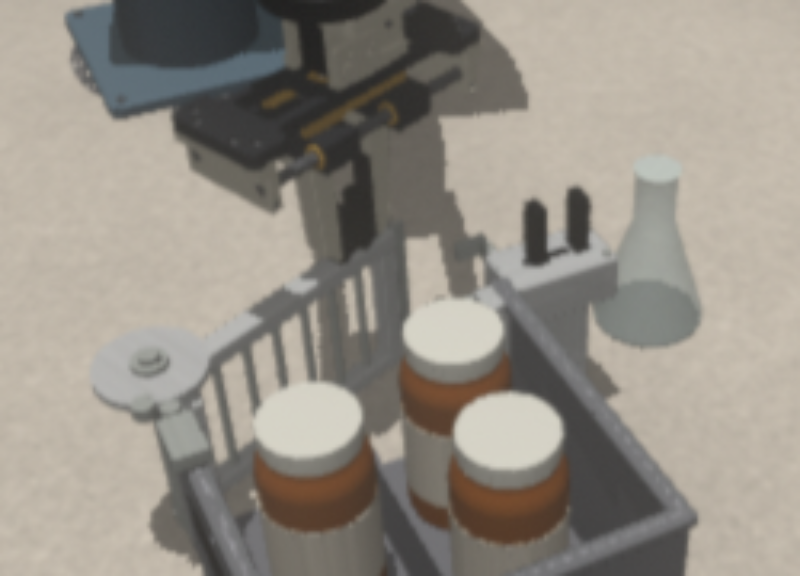

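The gate follows the gripper, at about 23°, with low forces. I'll continue the arc.

Request:
{"op": "servo_tool", "data": {"moves": [-0.0094, -0.0044, 0, 0, 0, 0.065, -0.0184, -0.0093, 0, 0, 0, 0.129, -0.0271, -0.0148, 0, 0, 0, 0.194, -0.0355, -0.0209, 0, 0, 0, 0.258, -0.0434, -0.0275, 0, 0, 0, 0.323]}}

```text
time: 7.8
ee_pos: [0.4994, -0.0545, 0.1372]
tcp_rot: [129.4, 89.8, -7.7]
wrist_force: [4.3, -0.9, 2.3]
gripper_width: 0.318
```

Request:
{"op": "servo_tool", "data": {"moves": [-0.0075, -0.0071, 0, 0, 0, 0.065, -0.0145, -0.0147, 0, 0, 0, 0.129, -0.021, -0.0227, 0, 0, 0, 0.194, -0.027, -0.0311, 0, 0, 0, 0.258, -0.0324, -0.0399, 0, 0, 0, 0.323]}}

```text
time: 8.3
ee_pos: [0.4669, -0.095, 0.1372]
tcp_rot: [87.4, 89.8, -31.1]
wrist_force: [4.7, -1.5, 2.9]
gripper_width: 0.319
```

Request:
{"op": "servo_tool", "data": {"moves": [-0.0049, -0.0091, 0, 0, 0, 0.065, -0.0091, -0.0185, 0, 0, 0, 0.129, -0.0127, -0.0282, 0, 0, 0, 0.194, -0.0158, -0.038, 0, 0, 0, 0.258, -0.0181, -0.0481, 0, 0, 0, 0.323]}}

```text
time: 8.8
ee_pos: [0.4493, -0.1431, 0.1372]
tcp_rot: [78.4, 89.8, -21.6]
wrist_force: [7.6, -0.4, 0.9]
gripper_width: 0.315
```

Request:
{"op": "servo_tool", "data": {"moves": [-0.0017, -0.0102, 0, 0, 0, 0.065, -0.0028, -0.0204, 0, 0, 0, 0.129, -0.0032, -0.0308, 0, 0, 0, 0.194, -0.0029, -0.0411, 0, 0, 0, 0.258, -0.002, -0.0513, 0, 0, 0, 0.323]}}

```text
time: 9.3
ee_pos: [0.4477, -0.1941, 0.1372]
tcp_rot: [70.5, 89.8, -11.0]
wrist_force: [9.5, 2.8, 1.3]
gripper_width: 0.315
```

Request:
{"op": "servo_tool", "data": {"moves": [0, 0, 0, 0, 0, 0, 0, 0, 0, 0, 0, 0, 0, 0, 0, 0, 0, 0]}}

```text
time: 9.6
ee_pos: [0.4477, -0.1939, 0.1372]
tcp_rot: [67.1, 89.8, -14.6]
wrist_force: [7.7, 3.4, 1.9]
gripper_width: 0.32
```

```bash
python3 - <<'E'
from h import *
from scipy.spatial.transform import Rotation as R
s=arm.state();M=R.from_euler('xyz',s['tcp_rot'],degrees=True).as_matrix();y=M[:,1];print(s['ee_pos'],np.degrees(np.arctan2(y[1],y[0]))+90,s['wrist_force'],s['gripper_width'],s['joint_pos'])
d=s['ee_pos'][:2]-[.605,-.1735];print(np.linalg.norm(d),np.degrees(np.arctan2(-d[0],d[1])))
im=cams.read_camera('scene');cv2.imwrite('pics/s5.png',cv2.resize(im[80:370,80:400],None,fx=2,fy=2))
im=cams.read_camera('top');cv2.imwrite('pics/t5.png',cv2.resize(im[80:300,180:440],None,fx=2.6,fy=2.6))
E
```

```text
[ 0.44772755 -0.19387059  0.13716084] 98.34957371137205 [7.65017822 3.37113858 1.86803043] 0.3197687765586738 [-3.66011692e+01  1.25720317e+01  1.03181047e+02  8.91563461e-02
  6.40486574e+01 -4.49894764e+01]
0.15858620828642905 97.38010414733792
```

View pics/s5.png

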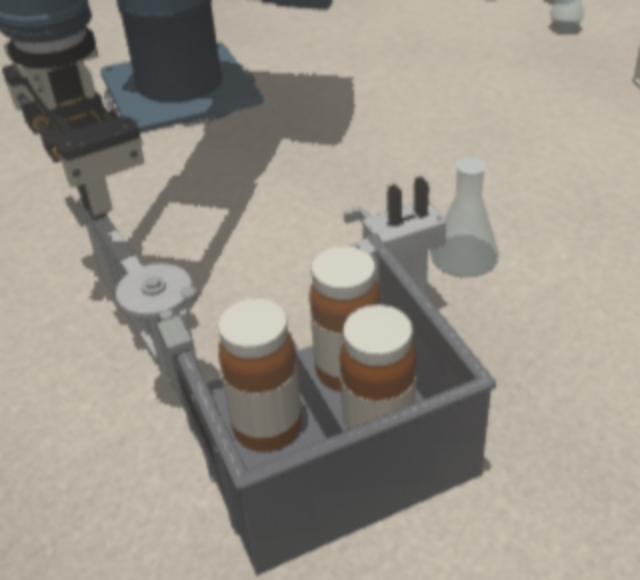

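View pics/t5.png

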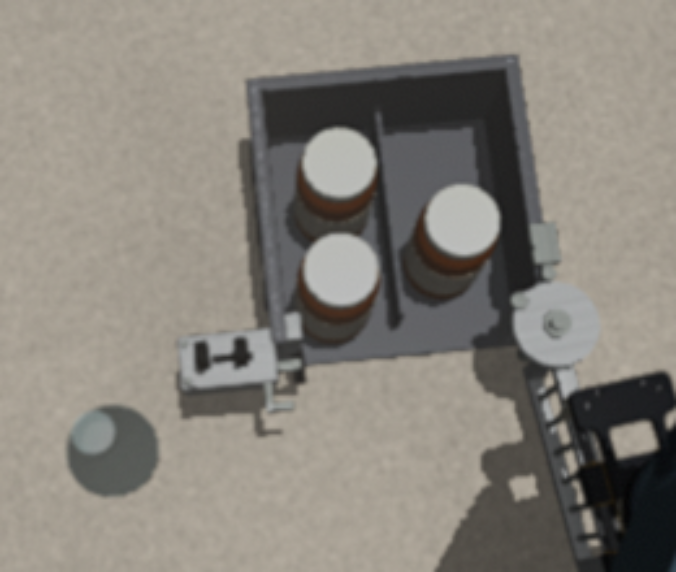

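```bash
python3 - <<'E'
from h import *
print(job.hand_in()); s=arm.state(); print(s['time'],s['ee_pos'],s['gripper_width'])
E
```

```text
the job is handed in; nothing more can be done
None
the job is handed in; nothing more can be done
```

I squeezed the post catch and the gate sprang ajar. I then squeezed the safety catch and swung the gate out past its half-open check. I handed in at about 9.7 s with the gripper still holding the gate wide. The hand-in gave no verdict.

**Last checks:**
- **Gate angle:** the grip's position gives about 97° in world axes. The crate itself is turned about 0.5–3° (my readings disagreed within that range), so the gate stands about 94–97° from shut: just past square and short of its stop at 103°.
- **Catch and forces:** the safety catch was still squeezed to about 30 mm. The wrist force was about 9 N at the end and stayed under about 10 N in the readings during the swing.
- **Bottles and flask:** the last top and scene pictures show them where they stood, judged by eye rather than measured.

The state could not be read after hand-in, so I have no check of the final second's hold.

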